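Hang a bearing ring in the eddy-current test coil

TASK

Check the bearing ring's heat treatment in the eddy-current coil: take the orange-handled nylon loading hook from its stand, put its peg through the bore of the steel ring that stands in the dark cradle, and lift the ring out on the hook. Lower the hanging ring through the narrow slot of the test coil, without forcing it, until the ring's centre is level with the middle of the copper winding, so that it is half in and half out. Finish while holding it there still for the reading: the ring hangs on the hook alone, the hook stays in the gripper and clear of the coil. Do not touch the ring with the gripper, because its metal must stay away from the part, and leave the other things on the bench where they are.

Things in the scene. Friction and masses are not known exactly. Their poses are not given: they have to be found in the camera images.
- loading_hook: Loose nylon hook, 80 g: level white peg (6 mm thick), shank rising behind it, arm back over it, upright orange handle. Origin on the peg's axis under the handle's middle, where a ring hangs; z up along the handle, x along the peg to its free tip. Shank 7 x 8 mm at x = -19 to -12 mm up to the arm (z = 46 to 56 mm); shoulder plate 40 x 36 mm, z = 56 to 61 mm. Starts in hook_stand.
- hook_grip (a point): Middle of the orange handle, 100 mm above the peg's axis. The handle is 18 mm along the hook's x by 24 mm along y, z = 61 to 133 mm. Grip it from above, best across the 18 mm (fingers closing along the hook's x, the peg's direction).
- peg_tip (a point): Free tip of the hook's peg, 17 mm ahead (x) of the hook's origin, on the peg's axis. The last 6 mm of the peg turn up to 6 mm above the axis, to keep a ring on; between it and the shank a hung ring lies with its middle within about 4 mm of the hook's origin.
- ring: Steel bearing ring, about 0.12 kg: outer diameter 52 mm, bore 38 mm, 16 mm wide. Origin at the middle of one side face, z along the ring's axis into the ring. Starts on edge in ring_cradle, axis level. Hung on the hook, the bore rests on top of the peg, the ring's centre 14 to 16 mm below the peg's axis; it can swing, and shift a few mm along the peg.
- ring_center (a point): Centre of the ring (8 mm inside the side face); its z axis is the ring's axis.
- ring_cradle: Dark fixed cradle, 44 x 76 mm, 31 mm high, on the granite plate (top z = 77 mm): a V groove between low cheeks carries the ring on edge. Origin at its underside's centre; the ring's axis lies along its x and the ring's centre 45 mm above its origin. The bore can be entered along x from either side; the cheeks reach 27 mm above the origin. A measuring head overhangs the plate beyond x = 0.64 m.
- hook_stand: Grey fixed stand on the worktop, base 60 x 60 mm, 76 mm high: two upright cheeks with a 12 mm gap that runs along its x. The hook's shoulder rests on their tops, its shank and peg hang in the gap, its x along the stand's x. Lift the hook straight up at least 65 mm to clear it. Origin at the centre of the underside.
- test_coil: Fixed test coil: grey housing 120 x 100 x 42 mm, on it a white bobbin with copper winding, z = 45 to 57 mm, under a white flange, z = 57 to 63 mm. The slot opens upward, 18 mm wide along x, 54 mm long along y, 2 mm more than the ring each way; the well is 57 mm deep, so a dropped ring sinks in. Origin at the centre of the underside. The ring's axis must lie along x, either way round.
- slot_mouth (a point): Centre of the slot's mouth, at the top of the white flange, 63 mm above the worktop. In the flange the slot flares to 24 mm wide at the top; 16 mm wide notches across the middle of both long sides, down to z = 57 mm, give the hook's peg and shank room.
- coil_mid (a point): Centre of the slot at the middle of the copper winding, 51 mm above the worktop, 12 mm below the top of the flange: the ring's centre belongs here (the ring's top then stands 14 mm above the flange).
- grease_tin: Round white tin, 59 mm across, 33 mm high; stays where it is. Origin at the centre of its underside.
- loupe: Black loupe, 38 mm across and high; stays where it is. Origin at the centre of its underside.
- dial_indicator: Dial indicator lying on its back, 108 x 59 x 25 mm; stays where it is. Origin at the centre of its underside.
- test_block: Steel hardness test block, disc 62 mm across, 13 mm high, on the granite plate; stays where it is. Origin at the centre of its underside.

How it is judged:
By the outcome, as a careful person would: the job done as asked, in the order asked, and still so for the second after the job is handed in, while the arm keeps its last pose, push and grip.
It also fails if it takes over 58 s, if anything falls off the work surface, if the arm or the gripper's body presses on something with over 40 N, if the wrist force passes 120 N, or if a joint passes its speed limit or range.

ROBOT

A 6-joint arm with a two-finger parallel gripper is mounted at the origin on a cart in front of the work surface, level with it; the furniture and walls round the work are solid. World frame = base frame: x ahead of the robot, y to its left, z up, the work surface at z = 0. Lengths are in m, angles in rad, forces in N, time in s.
With the tool pointing down it reaches from about 0.25 to 0.8 m from the base axis. Payload 3.9 kg.
Tool frame: the origin (TCP) lies on the centre line of the jaws, within the pads' length; the fingertips stand bot.tcp_to_tips ahead of it and the grasp point (between the pads) lies 6 mm ahead of it (bot.tcp_to_tips is the distance from the TCP to the fingertips, in m); z points along the fingers, y is the line along which they close (so a half turn about z gives the same grasp; the last joint's range is limited). The gripper opens to 85 mm and grips with 20 to 120 N. Pads are 22 mm wide; open, the fingers measure 114 mm over their backs; the gripper's body (76 mm by 85 mm) begins 54 mm behind the grasp point. The pads swing forward as they close: fully open they stand 13 mm farther back than shut.
Start: joints at [1.296, 0.26, -0.138, 1.173, 0, 1.571], TCP at [0.142, 0.505, 0.256] pointing down, gripper open.
Joint ranges: [-2.78, 2.78], [-0.83, 1.72], [-1.28, 1.37], [-1.9, 2.12], [-1.57, 1.48], [-3.14, 3.14]. Speed limits (rad/s): [2.57, 2.57, 3.14, 3.14, 3.14, 3.14].

INTERFACE

Orientations are given as a unit quaternion [x, y, z, w].
In Python, from rig import bot, vision, monitor gives the robot as it stands (bot), with the cameras (vision) and the readings (monitor).
- The arm moves only by the tool run_rows, called after "Request:" as name([rows], argument=value, ...), one row to a line, values as JSON. Schema: {"type":"object","properties":{"increments":{"type":"array","items":{"type":"array","items":{"type":"number"},"minItems":7,"maxItems":7},"minItems":1,"maxItems":12},"squeeze":{"type":"number"},"only":{"type":"string"},"quiet":{"type":"boolean"},"lines":{"type":"string"}},"required":["increments"],"additionalProperties":false}. increments is a list of rows, 1 to 12 of them, each of 7 numbers: a rotation vector rx, ry, rz in parts of the range, where 1.0 means pi/2 rad, then dx, dy, dz in normalised numbers (1 is 0.5 m), then the finger opening in m; each row is the pose to reach, as a shift and turn from the pose commanded when the call began, along the tool's axes at that moment; what a row does not reach only later rows make up. A row lasts 1/10 s, in which the tool goes at most 0.05 m and 0.15 rad, less where a joint would pass 70% of its speed; a pose out of reach is approached as far as the arm can. The fingers move at their own pace and stop on an object; squeeze is the grip in N (left out, the last holds). Time passes only in rows, so rows that do not move let the fingers close. The tool returns the time, the measured TCP pose, the force, the opening and the grip force at its end. only (a regular expression) keeps the lines of the reply that match it, lines (a string "A,B") keeps lines A to B, and quiet returns only ok. Shift and turn numbers lie between -1 and 1, and a call with a number outside is refused. Input that does not fit is refused with a message, and nothing moves.
- monitor.sense(): the state, without advancing time (a new reading comes with each control period).
- vision.capture(name): name is "scene" or "top"; returns a dict with "color" (400x640x3 uint8, blue, green, red), "fx", "fy", "cx", "cy" (pixels), "rvec" (rotation vector, rad) and "tvec" (3), from world to camera coordinates, as OpenCV has them. Camera axes: x right, y down, z forward; pixel columns grow to the right and rows downward; lengths in m; the calibration is good to about 2 mm. A picture is of the moment at which its call begins. There is no depth.
- bot.hand_in(): hands the job in; it is judged then, once.
The state is a dict: "time_s": time; "qpos": joint angles; "joint_vel": joint speeds; "joint_torque": joint torques, N m; "eef_pos": TCP position; "orientation": TCP orientation; "force": force on the tool from outside, world axes, zero at the start; "torque": the same for the moment, N m; "opening": finger opening in m; "finger_force": force on a finger pad.
Only numpy, scipy, OpenCV 4.12 (cv2) and the standard library are available. Lean on these libraries where they do the work, as an engineer would, in place of code of your own. Each camera call takes 0.05 s, during which the arm holds its last target. There are 200 camera calls.

## Working session

There is one attempt and no reset: what is moved stays moved. The work goes in short steps, Python scripts to look and compute and a tool call to move; the robot and the scene stay as the last step left them, time stands still between calls to the robot, and variables do not carry over. Pictures are saved under pics/ and viewed, at most 13 in all, crops included, and the job is handed in when it is done.

```bash
ls; mkdir -p pics
```

Run:
```python
from rig import bot, vision, monitor
import cv2,pickle
for n in("scene","top"):
    c=vision.capture(n); cv2.imwrite(f"pics/{n}0.png",c["color"]); pickle.dump(c,open(n+".pkl","wb"))
    print(n,c["fx"],c["cx"],c["cy"],c["rvec"],c["tvec"])
s=monitor.sense(); print(s["eef_pos"],s["orientation"],bot.tcp_to_tips,s["opening"])
```

```text
pics
rig.py
scene 450.8222128128298 321.11052515068263 198.30458016287827 [ 1.86014874 -1.55709285  0.65619944] [-0.06948855  0.46662166  0.94559353]
top 513.9735510609805 313.82745801543876 194.1303626633194 [ 2.18341606 -2.12935157  0.15379422] [-0.00699612  0.59985078  1.720549  ]
[0.14230201 0.50474675 0.25555092] [ 1.36969626e-01  9.90574856e-01 -8.72217772e-04 -1.26516981e-04] 0.025 0.08500049307617193
```

View pics/scene0.png

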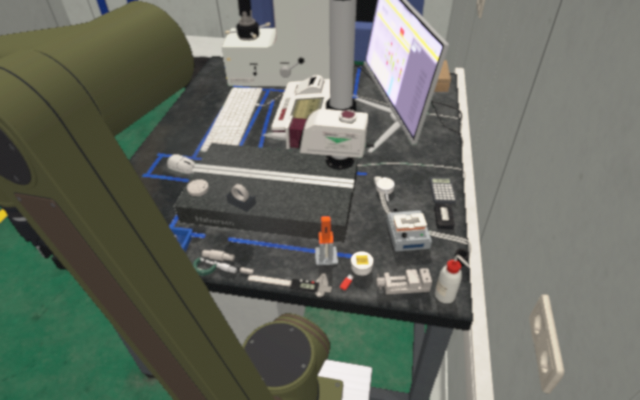

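View pics/top0.png

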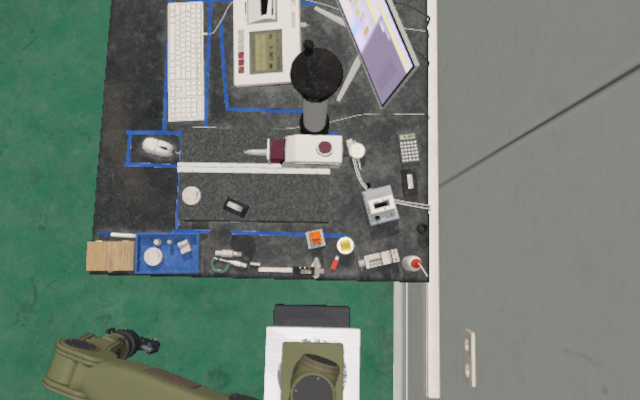

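The scene view shows the hook at (326,235), the ring at (240,192) and the coil at (410,225). In the top view they are at (316,239), (236,206) and (380,205). I'll zoom in.

Run:
```python
import cv2,numpy as np
a=cv2.imread("pics/scene0.png");b=cv2.imread("pics/top0.png")
def z(i,x,y,s=50,k=8): return cv2.resize(i[y:y+s,x:x+s],None,fx=k,fy=k,interpolation=cv2.INTER_CUBIC)
t=np.hstack([z(b,215,185,40,7),z(b,296,220,40,7)]); 
u=np.hstack([z(b,361,185,40,7),z(a,220,170,40,7)])
t=np.vstack([t,u]);cv2.imwrite("pics/z1.png",t)
v=np.hstack([z(a,300,210,60,6),z(a,380,200,60,6)]);cv2.imwrite("pics/z2.png",v)
```

```text
(no output)
```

View pics/z1.png

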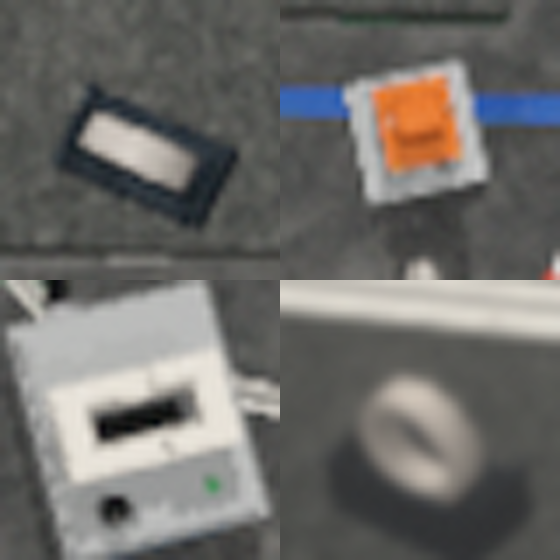

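View pics/z2.png

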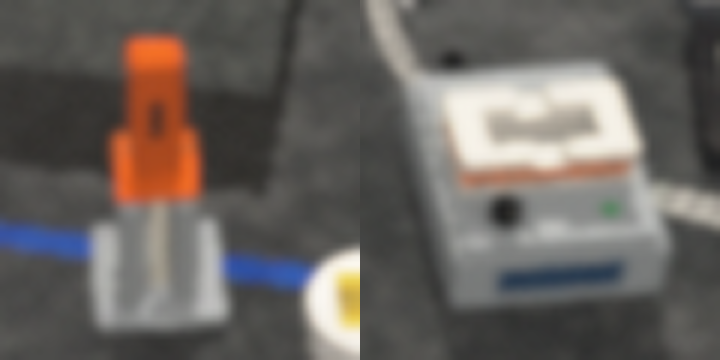

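Create h.py:
```python
import cv2,numpy as np,pickle
from scipy.spatial.transform import Rotation as R
def cam(c):
    r=cv2.Rodrigues(np.array(c["rvec"],float))[0];t=np.array(c["tvec"],float).ravel()
    return np.array([[c["fx"],0,c["cx"]],[0,c["fy"],c["cy"]],[0,0,1]]),r,t
def ray(c,p,z):
    K,r,t=cam(c);o=-r.T@t;d=r.T@np.linalg.solve(K,[p[0],p[1],1]);return o+d*(z-o[2])/d[2]
def proj(c,P):
    K,r,t=cam(c);return cv2.projectPoints(np.array(P,float).reshape(-1,1,3),r,t,K,None)[0].reshape(-1,2)
def tri(c1,p1,c2,p2):
    A=[];b=[]
    for c,p in((c1,p1),(c2,p2)):
        K,r,t=cam(c);o=-r.T@t;d=r.T@np.linalg.solve(K,[p[0],p[1],1]);d/=np.linalg.norm(d);M=np.eye(3)-np.outer(d,d);A.append(M);b.append(M@o)
    return np.linalg.lstsq(np.vstack(A),np.hstack(b),rcond=None)
def blob(m,x0,y0,x1,y1):
    q=np.zeros(m.shape,np.uint8);q[y0:y1,x0:x1]=m[y0:y1,x0:x1]
    cs=cv2.findContours(q,cv2.RETR_EXTERNAL,cv2.CHAIN_APPROX_NONE)[0];k=max(cs,key=cv2.contourArea)
    M=cv2.moments(k);return k,np.array([M["m10"],M["m01"]])/M["m00"]
def load(): return [pickle.load(open(n+".pkl","rb")) for n in("scene","top")]
def up(c,k=4):
    d=dict(c);d["color"]=cv2.resize(c["color"],None,fx=k,fy=k,interpolation=cv2.INTER_CUBIC)
    d["fx"]*=k;d["fy"]*=k;d["cx"]=(c["cx"]+.5)*k-.5;d["cy"]=(c["cy"]+.5)*k-.5;return d
def orange(I): h=cv2.cvtColor(I,cv2.COLOR_BGR2HSV);return ((h[...,0]<18)&(h[...,1]>150)&(h[...,2]>110)).astype(np.uint8)*255
def white(I,v=190): h=cv2.cvtColor(I,cv2.COLOR_BGR2HSV);return ((h[...,1]<50)&(h[...,2]>v)).astype(np.uint8)*255
```

Run:
```python
from h import *
s,t=[up(c) for c in load()]
np.set_printoptions(precision=4,suppress=True)
def yaw(rect,z,c):
    b=cv2.boxPoints(rect);P=np.array([ray(c,p,z)[:2] for p in b]);e=P[1]-P[0];f=P[2]-P[1]
    return P.mean(0),np.linalg.norm(e),np.degrees(np.arctan2(e[1],e[0]))%180,np.linalg.norm(f)
for n,c in(("s",s),("t",t)):
    K,r,tt=cam(c);print(n,-r.T@tt)
k,m=blob(orange(t["color"]),296*4,220*4,336*4,262*4);print("orange top",m/4,yaw(cv2.minAreaRect(k),.081,t))
k2,m2=blob(orange(s["color"]),305*4,212*4,345*4,262*4);print("orange scene",m2/4,cv2.boundingRect(k2)); tp=k2[k2[:,0,1].argmin(),0]
# whites
k,m=blob(white(t["color"],205),361*4,190*4,398*4,222*4);print("flange top",m/4,cv2.contourArea(k)/16,yaw(cv2.minAreaRect(k),.063,t))
g=cv2.cvtColor(t["color"],cv2.COLOR_BGR2GRAY)
k,m=blob((g<110).astype(np.uint8)*255,371*4,198*4,392*4,211*4);print("slot top",m/4,yaw(cv2.minAreaRect(k),.063,t))
k,m=blob(white(s["color"],205),392*4,210*4,428*4,232*4);print("flange scene",m/4,yaw(cv2.minAreaRect(k),.063,s))
g2=cv2.cvtColor(s["color"],cv2.COLOR_BGR2GRAY)
k,m=blob((g2<150).astype(np.uint8)*255,398*4,215*4,422*4,227*4);print("slot scene",m/4,ray(s,m,.063),yaw(cv2.minAreaRect(k),.063,s))
k,m=blob((g>115).astype(np.uint8)*255,224*4,198*4,246*4,215*4);print("ring top",m/4,yaw(cv2.minAreaRect(k),.13,t))
k,q=blob((g2>105).astype(np.uint8)*255,228*4,180*4,252*4,204*4);print("ring scene",q/4,cv2.boundingRect(k));print(tri(t,m,s,q)[:2])
k,m=blob((g<50).astype(np.uint8)*255,220*4,194*4,252*4,220*4);h=cv2.convexHull(k);print("cradle",yaw(cv2.minAreaRect(h),.1,t))
k,m=blob(white(t["color"],110),303*4,225*4,330*4,252*4);print("stand",yaw(cv2.minAreaRect(k),.0,t),yaw(cv2.minAreaRect(k),.076,t))
```

```text
s [-0.347  -0.1497  0.9869]
t [0.3655 0.021  1.785 ]
orange top [315.4393 237.5923] (array([0.4505, 0.0006]), np.float64(0.03346338037834666), np.float64(102.73097834446679), np.float64(0.03755239684388391))
orange scene [325.8891 231.1528] (1273, 865, 62, 109)
flange top [381.6886 204.0926] 326.53125 (array([ 0.5696, -0.2204]), np.float64(0.08583806079022617), np.float64(106.01225043346004), np.float64(0.04783410512362369))
slot top [381.3183 204.5084] (array([ 0.5687, -0.2197]), np.float64(0.04806786303269694), np.float64(105.8968847438399), np.float64(0.0139533958929395))
flange scene [409.5392 220.3251] (array([ 0.5688, -0.2203]), np.float64(0.09235774085815138), np.float64(104.87445379541899), np.float64(0.05689731887906113))Traceback (most recent call last):
  File "<stdin>", line 17, in <module>
  File "h.py", line 17, in blob
    cs=cv2.findContours(q,cv2.RETR_EXTERNAL,cv2.CHAIN_APPROX_NONE)[0];k=max(cs,key=cv2.contourArea)
                                                                        ~~~^^^^^^^^^^^^^^^^^^^^^^^^
ValueError: max() iterable argument is empty
```

Run:
```python
from h import *
s,t=[up(c) for c in load()]
np.set_printoptions(precision=4,suppress=True)
def yaw(rect,z,c):
    b=cv2.boxPoints(rect);P=np.array([ray(c,p,z)[:2] for p in b]);e=P[1]-P[0];f=P[2]-P[1]
    return P.mean(0),np.linalg.norm(e).round(4),(np.degrees(np.arctan2(e[1],e[0]))%180).round(1),np.linalg.norm(f).round(4)
g=cv2.cvtColor(t["color"],cv2.COLOR_BGR2GRAY);g2=cv2.cvtColor(s["color"],cv2.COLOR_BGR2GRAY)
U=lambda b:b.astype(np.uint8)*255
print(g2[215*4:227*4,398*4:422*4].min())
try:
  k,m=blob(U(g2<180),398*4,215*4,422*4,227*4);print("slot scene",m/4,ray(s,m,.063),yaw(cv2.minAreaRect(k),.063,s))
except Exception as e:print(e)
k,m=blob(U(g>130),224*4,198*4,246*4,215*4);print("ring top",m/4,yaw(cv2.minAreaRect(k),.13,t))
k,q=blob(U(g2>125),228*4,180*4,252*4,204*4);print("ring scene",q/4,cv2.boundingRect(k));print(tri(t,m,s,q)[:2])
k,m=blob(U(g<50),220*4,194*4,252*4,220*4);h=cv2.convexHull(k);print("cradle",yaw(cv2.minAreaRect(h),.1,t))
k,m=blob(white(t["color"],140)|orange(t["color"]),303*4,225*4,330*4,252*4);print("stand",yaw(cv2.minAreaRect(k),.0,t),yaw(cv2.minAreaRect(k),.076,t))
# hook hypothesis projection in scene
for psi in(11,14):
  y=np.radians(psi);C=np.array([.4505,0.001,.02]);f=lambda x,yy,z:C+[x*np.cos(y)-yy*np.sin(y),x*np.sin(y)+yy*np.cos(y),z]
  P=[f(-19,0,-3),f(-19,0,46),f(19,0,-3),f(12,0,46),f(-17,0,3)]
  P=[C+(p-C) for p in[f(*np.array(a)/1000) for a in[(-19,0,-3),(-19,0,46),(12,0,-3),(12,0,46),(9,0,133),(-9,0,133),(-9,12,133),(-9,-12,133),(-20,18,56),(-20,-18,56)]]]
  print(psi,proj(load()[0],P).round(1).tolist());
```

```text
151
slot scene [411.1572 221.1125] [ 0.5665 -0.2245  0.063 ] (array([ 0.5656, -0.2229]), np.float64(0.049), np.float64(107.3), np.float64(0.0175))
ring top [234.2661 206.2726] (array([0.5429, 0.2657]), np.float64(0.0189), np.float64(156.8), np.float64(0.05))
ring scene [240.5268 191.9529] (933, 734, 56, 68)
(array([0.5444, 0.2659, 0.12  ]), array([0.]))
cradle (array([0.5261, 0.2398]), np.float64(0.0463), np.float64(116.1), np.float64(0.0284))
stand (array([0.4509, 0.0001]), np.float64(0.0618), np.float64(103.6), np.float64(0.0606)) (array([0.4472, 0.001 ]), np.float64(0.0592), np.float64(103.6), np.float64(0.058))
11 [[325.3, 257.3], [325.1, 245.7], [325.1, 248.7], [325.0, 237.0], [324.7, 215.4], [324.8, 220.4], [320.1, 220.5], [329.5, 220.4], [318.4, 243.6], [331.9, 243.4]]
14 [[325.7, 257.3], [325.5, 245.6], [324.9, 248.7], [324.7, 237.0], [324.5, 215.4], [325.0, 220.4], [320.3, 220.7], [329.6, 220.2], [318.8, 243.8], [332.2, 243.1]]
```

Add to h.py:
```python
def plan(pos,yawdeg):
    """shift and turn in tool axes from present pose to TCP pos, tool down, closing line at yawdeg (nearest half turn)"""
    from rig import bot, vision, monitor
    s=monitor.sense();q=R.from_quat(s["orientation"]);best=None
    for a in(yawdeg,yawdeg+180):
        a=np.radians(a);y=np.array([np.cos(a),np.sin(a),0]);z=np.array([0,0,-1.]);T=R.from_matrix(np.c_[np.cross(y,z),y,z])
        v=(q.inv()*T).as_rotvec()
        if best is None or np.linalg.norm(v)<np.linalg.norm(best):best=v
    print("rot",best.round(4),"shift",q.inv().apply(np.array(pos)-s["eef_pos"]).round(4),"q",np.round(s["qpos"],2))
```

```bash
python3 -c "
from h import *;plan([.4506,.0004,.25],13.3)"
```

```text
rot [-1.6000e-03  9.0000e-04  1.0639e+00] shift [-0.4336 -0.4018  0.0063] q [ 1.3   0.26 -0.14  1.17  0.    1.57]
```

Careful with the scale: shifts go in shares of 0.5 m and turns go in shares of pi/2 rad. That gives: -0.4336 m / 0.5 = -0.8672, -0.4018 m / 0.5 = -0.8036, 1.064 rad / 1.5708 = 0.6774.

Request:
run_rows([
  [0, 0, 0.1273, -0.14, -0.13, 0, 0.06],
  [-0.001, 0.0006, 0.6774, -0.8672, -0.8036, 0.0126, 0.06],
  [-0.001, 0.0006, 0.6774, -0.8672, -0.8036, 0.0126, 0.06],
  [-0.001, 0.0006, 0.6774, -0.8672, -0.8036, 0.0126, 0.06],
  [-0.001, 0.0006, 0.6774, -0.8672, -0.8036, 0.0126, 0.06],
  [-0.001, 0.0006, 0.6774, -0.8672, -0.8036, 0.0126, 0.06],
  [-0.001, 0.0006, 0.6774, -0.8672, -0.8036, 0.0126, 0.06],
  [-0.001, 0.0006, 0.6774, -0.8672, -0.8036, 0.0126, 0.06],
  [-0.001, 0.0006, 0.6774, -0.8672, -0.8036, 0.0126, 0.06],
  [-0.001, 0.0006, 0.6774, -0.8672, -0.8036, 0.0126, 0.06],
  [-0.001, 0.0006, 0.6774, -0.8672, -0.8036, 0.0126, 0.06],
  [-0.001, 0.0006, 0.6774, -0.8672, -0.8036, 0.0126, 0.06],
])

```text
time_s: 1.3
eef_pos: [0.4515, -0.0016, 0.2497]
orientation: [0.621, 0.784, 0.001, -0.0]
force: [0.2, 1.5, 0.3]
opening: 0.0599
finger_force: 0.0
```

```bash
python3 -c "
from h import *;plan([.4506,.0004,.25],13.3)"
```

```text
rot [ 0.0009 -0.0014 -0.0018] shift [ 0.0022 -0.0004 -0.0003] q [-0.    0.14 -0.31  1.12  0.    1.34]
```

Scaled: 0.124 m / 0.5 = 0.248, 0.11 m / 0.5 = 0.22.

Request:
run_rows([
  [0, 0, 0, 0, 0, 0, 0.06],
  [0, 0, 0, 0, 0, 0.06, 0.06],
  [0, 0, 0, 0, 0, 0.12, 0.06],
  [0, 0, 0, 0, 0, 0.18, 0.06],
  [0, 0, 0, 0, 0, 0.22, 0.06],
  [0, 0, 0, 0, 0, 0.248, 0.06],
  [0, 0, 0, 0, 0, 0.248, 0.06],
])

```text
time_s: 2.0
eef_pos: [0.4482, 0.0017, 0.124]
orientation: [0.62, 0.784, -0.001, -0.003]
force: [-0.8, -0.2, -0.2]
opening: 0.0601
finger_force: 0.0
```

Run:
```python
from h import *
plan([.4506,.0004,.126],13.3)
```

```text
rot [-0.0045 -0.003   0.0006] shift [-0.0018  0.002  -0.0021] q [ 0.    0.24 -0.54  0.79  0.    1.34]
```

Request:
run_rows([
  [0, 0, 0, 0, 0, 0, 0.06],
  [0, 0, 0, 0, 0, 0, 0.06],
])

```text
time_s: 2.2
eef_pos: [0.4514, 0.0014, 0.1269]
orientation: [0.62, 0.784, 0.001, 0.0]
force: [0.1, 0.5, 0.8]
opening: 0.06
finger_force: 0.0
```

Run:
```python
from h import *
plan([.4506,.0004,.126],13.3)
```

```text
rot [ 0.0024 -0.0012  0.0003] shift [-0.0008 -0.001   0.0009] q [ 0.    0.24 -0.54  0.79  0.    1.34]
```

Scaled: -0.001 m / 0.5 = -0.002.

Request:
run_rows([
  [0, 0, 0, -0.002, -0.002, 0.002, 0.03],
  [0, 0, 0, -0.002, -0.002, 0.002, 0.01],
  [0, 0, 0, -0.002, -0.002, 0.002, 0.005],
  [0, 0, 0, -0.002, -0.002, 0.002, 0.005],
  [0, 0, 0, -0.002, -0.002, 0.002, 0.005],
  [0, 0, 0, -0.002, -0.002, 0.002, 0.005],
  [0, 0, 0, -0.002, -0.002, 0.002, 0.005],
], squeeze=70)

```text
time_s: 2.9
eef_pos: [0.4504, -0.0001, 0.1255]
orientation: [0.621, 0.784, 0.001, 0.0]
force: [-0.2, -1.1, 5.1]
opening: 0.0172
finger_force: 68.5
```

Scaled: -0.14 m / 0.5 = -0.28, -0.13 m / 0.5 = -0.26.

Request:
run_rows([
  [0, 0, 0, 0, 0, -0.02, 0.005],
  [0, 0, 0, 0, 0, -0.06, 0.005],
  [0, 0, 0, 0, 0, -0.1, 0.005],
  [0, 0, 0, 0, 0, -0.14, 0.005],
  [0, 0, 0, 0, 0, -0.18, 0.005],
  [0, 0, 0, 0, 0, -0.22, 0.005],
  [0, 0, 0, 0, 0, -0.26, 0.005],
  [0, 0, 0, 0, 0, -0.28, 0.005],
  [0, 0, 0, 0, 0, -0.28, 0.005],
  [0, 0, 0, 0, 0, -0.28, 0.005],
])

```text
time_s: 3.9
eef_pos: [0.4497, -0.0003, 0.2645]
orientation: [0.621, 0.784, 0.001, -0.001]
force: [-0.3, -0.9, -0.7]
opening: 0.0171
finger_force: 68.3
```

Run:
```python
from rig import bot, vision, monitor
from h import *
cs=[vision.capture("scene"),vision.capture("top")]
for n,c in zip(("scene","top"),cs): pickle.dump(c,open(n+"1.pkl","wb"))
p=monitor.sense()["eef_pos"];print(p)
o=[]
for c in cs:
    x,y=proj(c,[p-[0,0,.06]])[0].astype(int);print(x,y);o.append(cv2.resize(c["color"][y-30:y+30,x-30:x+30],None,fx=6.5,fy=6.5,interpolation=cv2.INTER_CUBIC))
cv2.imwrite("pics/a1.png",np.hstack(o))
```

```text
[ 4.49218694e-01 -3.23049358e-04  2.63880721e-01]
324 204
315 235
```

View pics/a1.png

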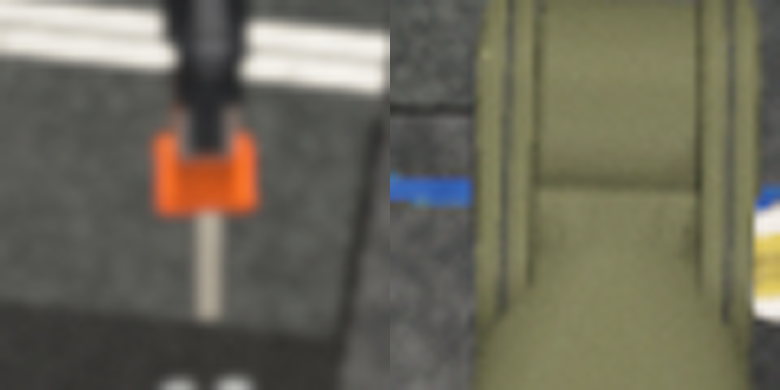

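Run:
```python
from h import *
c=pickle.load(open("scene1.pkl","rb"));y=np.radians(13.6);C=np.array([.4494,-.0003,.264-.106])
for sg in(1,-1):
  f=lambda x,yy,z:C+np.array([sg*(x*np.cos(y)-yy*np.sin(y)),sg*(x*np.sin(y)+yy*np.cos(y)),z])/1000*np.array([1,1,1]) 
  g=lambda x,yy,z:C+np.array([sg*(x*np.cos(y)-yy*np.sin(y)),sg*(x*np.sin(y)+yy*np.cos(y)),z])/1000
  for n,p in dict(shoulderfront=(-20*sg,0,56),shankbot=(-19,0,-3),shankbot2=(-12,0,-3),shanktop=(-19,0,56),tip=(17,0,3)).items(): print(sg,n,((proj(c,[g(*p)])[0]-[294,174])*6.5).round(0))
u=up(c,6.5);k,m=blob(orange(u["color"]),int(310*6.5),int(180*6.5),int(345*6.5),int(215*6.5));x,yy,w,h=cv2.boundingRect(k);print((np.array([x,yy+h])-[294*6.5,174*6.5]),w,h)
I=u["color"][int(174*6.5):,int(294*6.5):];print(I[200:340:10,200:220].mean((1,2)).round())
print(cv2.cvtColor(I,cv2.COLOR_BGR2GRAY)[[230,250,270,290,305]][:,180:240:5])
```

```text
1 shoulderfront [204. 213.]
1 shankbot [205. 319.]
1 shankbot2 [204. 306.]
1 shanktop [204. 211.]
1 tip [200. 243.]
-1 shoulderfront [204. 213.]
-1 shankbot [200. 250.]
-1 shankbot2 [201. 263.]
-1 shanktop [198. 143.]
-1 tip [205. 305.]
[155. 215.] 102 79
[113. 133. 156. 157. 155. 153. 152. 151. 151. 151. 151. 143. 104.  59.]
[[ 92  93 101 122 149 166 170 159 133 105  88  80]
 [ 92  93 100 120 146 163 165 153 128 104  90  87]
 [ 81  85  96 119 146 162 163 151 125 101  89  88]
 [ 86  88  96 118 145 161 162 151 126 103  92  90]
 [ 86  88  95 117 143 160 162 150 125 102  93  92]]
```

```bash
python3 -c "
from h import *;plan([.498,.2857,.265],-23.2)"
```

```text
rot [-0.0019 -0.0015  0.6369] shift [ 0.2671  0.1132 -0.0007] q [-0.    0.13 -0.29  1.16  0.    1.34]
```

Scaled: 0.267 m / 0.5 = 0.534, 0.255 m / 0.5 = 0.51, 0.637 rad / 1.5708 = 0.4055.

Request:
run_rows([
  [0, 0, 0.0382, 0.054, 0.022, 0, 0.005],
  [0, 0, 0.0828, 0.12, 0.05, 0, 0.005],
  [0, 0, 0.1337, 0.19, 0.08, 0, 0.005],
  [0, 0, 0.191, 0.26, 0.11, 0, 0.005],
  [0, 0, 0.2483, 0.33, 0.14, 0, 0.005],
  [0, 0, 0.3056, 0.4, 0.17, 0, 0.005],
  [0, 0, 0.3565, 0.47, 0.2, 0, 0.005],
  [-0.0012, -0.001, 0.3883, 0.51, 0.218, 0, 0.005],
  [-0.0012, -0.001, 0.4055, 0.534, 0.226, -0.0014, 0.005],
  [-0.0012, -0.001, 0.4055, 0.534, 0.226, -0.0014, 0.005],
  [-0.0012, -0.001, 0.4055, 0.534, 0.226, -0.0014, 0.005],
])

```text
time_s: 5.1
eef_pos: [0.498, 0.285, 0.2651]
orientation: [0.835, 0.551, -0.0, 0.001]
force: [1.0, -0.5, -0.7]
opening: 0.0172
finger_force: 68.4
```

Run:
```python
from h import *
plan([.498,.2857,.2265],-23.2)
```

```text
rot [0.0009 0.0013 0.0009] shift [ 0.0007 -0.0003  0.0386] q [ 0.52  0.34  0.    1.23 -0.    2.5 ]
```

Scaled: 0.0386 m / 0.5 = 0.0772, 0.036 m / 0.5 = 0.072.

Request:
run_rows([
  [0, 0, 0, 0.001, 0, 0.02, 0.005],
  [0, 0, 0, 0.001, 0, 0.05, 0.005],
  [0, 0, 0, 0.0014, 0, 0.072, 0.005],
  [0, 0, 0, 0.0014, 0, 0.0772, 0.005],
  [0, 0, 0, 0.0014, 0, 0.0772, 0.005],
  [0, 0, 0, 0.0014, 0, 0.0772, 0.005],
])

```text
time_s: 5.7
eef_pos: [0.4992, 0.286, 0.228]
orientation: [0.835, 0.55, 0.001, 0.001]
force: [-0.5, 0.4, -1.4]
opening: 0.0172
finger_force: 68.4
```

Run:
```python
from rig import bot, vision, monitor
from h import *
plan([.544,.266,.2265],-23.2)
c=vision.capture("scene");p=monitor.sense()["eef_pos"]
I=cv2.resize(c["color"][160:230,190:290],None,fx=6,fy=6,interpolation=cv2.INTER_CUBIC);y=np.radians(-23.2);d=np.array([np.cos(y),np.sin(y),0]);C=p-[0,0,.1055]
for P in(C-.0155*d-[0,0,.003],C+.017*d,np.array([.544,.266,.122])):
    u=((proj(c,[P])[0]-[190,160])*6+2.5).astype(int);cv2.circle(I,tuple(map(int,u)),3,(0,0,255),1)
cv2.imwrite("pics/b1.png",I)
```

```text
rot [ 0.0024 -0.0014 -0.0004] shift [-0.0007  0.0491  0.0016] q [ 0.52  0.36 -0.07  1.14 -0.    2.5 ]
```

View pics/b1.png

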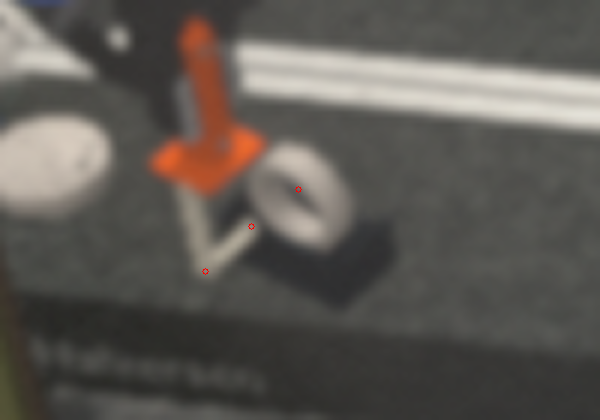

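The picture shows the peg tip at (251,227) pointing at the bore centre at (298,190), with the shank's foot at (205,271). The projections match, so I'll insert the peg.

Scaled: 0.049 m / 0.5 = 0.098, 0.001 m / 0.5 = 0.002.

Request:
run_rows([
  [0, 0, 0, 0, 0.014, 0.002, 0.005],
  [0, 0, 0, 0, 0.028, 0.004, 0.005],
  [0, 0, 0, -0.0014, 0.042, 0.004, 0.005],
  [0, 0, 0, -0.0014, 0.056, 0.004, 0.005],
  [0, 0, 0, -0.0014, 0.07, 0.004, 0.005],
  [0, 0, 0, -0.0014, 0.084, 0.004, 0.005],
  [0, 0, 0, -0.0014, 0.098, 0.004, 0.005],
  [0, 0, 0, -0.0014, 0.098, 0.004, 0.005],
  [0, 0, 0, -0.0014, 0.098, 0.004, 0.005],
])

```text
time_s: 6.65
eef_pos: [0.5438, 0.2661, 0.2256]
orientation: [0.835, 0.55, 0.001, 0.0]
force: [-0.3, -0.4, -1.5]
opening: 0.0174
finger_force: 68.4
```

Run:
```python
from h import *
plan([.544,.266,.2265],-23.2)
```

```text
rot [ 0.0016 -0.0008 -0.0005] shift [ 0.      0.0002 -0.0009] q [ 0.46  0.41  0.    1.16 -0.    2.43]
```

Scaled: -0.075 m / 0.5 = -0.15, -0.06 m / 0.5 = -0.12.

Request:
run_rows([
  [0, 0, 0, 0, 0, -0.012, 0.005],
  [0, 0, 0, 0, 0, -0.024, 0.005],
  [0, 0, 0, 0, 0, -0.032, 0.005],
  [0, 0, 0, 0, 0, -0.038, 0.005],
  [0, 0, 0, 0, 0, -0.044, 0.005],
  [0, 0, 0, 0, 0, -0.052, 0.005],
  [0, 0, 0, 0, 0, -0.064, 0.005],
  [0, 0, 0, 0, 0, -0.08, 0.005],
  [0, 0, 0, 0, 0, -0.1, 0.005],
  [0, 0, 0, 0, 0, -0.12, 0.005],
  [0, 0, 0, 0, 0, -0.14, 0.005],
  [0, 0, 0, 0, 0, -0.15, 0.005],
])

```text
time_s: 7.85
eef_pos: [0.5441, 0.2664, 0.3024]
orientation: [0.835, 0.55, 0.002, 0.001]
force: [0.8, -0.8, -1.6]
opening: 0.0175
finger_force: 68.2
```

Run:
```python
from rig import bot, vision, monitor
from h import *
c=vision.capture("scene");p=monitor.sense()["eef_pos"];y=np.radians(-23.2);d=np.array([np.cos(y),np.sin(y),0]);C=p-[0,0,.1055]
u0=proj(c,[C])[0].astype(int)-[50,40]
I=cv2.resize(c["color"][u0[1]:u0[1]+75,u0[0]:u0[0]+100],None,fx=6,fy=6,interpolation=cv2.INTER_CUBIC)
for P in(C-.0155*d-[0,0,.003],C+.017*d,C-[0,0,.016]):
    u=((proj(c,[P])[0]-u0)*6+2.5).astype(int);cv2.circle(I,tuple(map(int,u)),3,(0,0,255),1)
cv2.imwrite("pics/b2.png",I);print(monitor.sense()["force"])
```

```text
[ 0.76006045  0.10368938 -0.88602036]
```

View pics/b2.png

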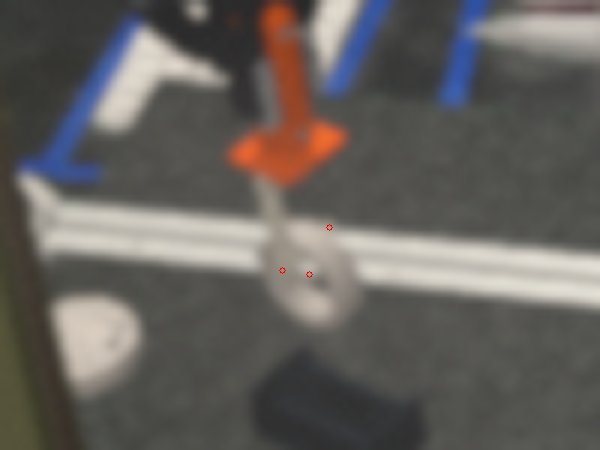

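The ring hangs on the peg with its centre near (313,275), and the cradle is empty. I'll go round in front of the measuring head.

```bash
python3 -c "
from h import *;plan([.49,.03,.30],-4)"
```

```text
rot [ 0.0045 -0.0025 -0.3352] shift [-0.2388  0.0434  0.0022] q [ 0.46  0.39  0.17  1.35 -0.    2.43]
```

Scaled: -0.239 m / 0.5 = -0.478, -0.22 m / 0.5 = -0.44, -0.335 rad / 1.5708 = -0.2133.

Request:
run_rows([
  [0, 0, 0, -0.008, -0.002, 0, 0.005],
  [0, 0, -0.0191, -0.028, -0.004, 0, 0.005],
  [0, 0, -0.0382, -0.06, -0.006, 0, 0.005],
  [0, 0, -0.0573, -0.1, 0, 0, 0.005],
  [0, 0, -0.0764, -0.148, 0.006, 0, 0.005],
  [0, 0, -0.0955, -0.198, 0.016, 0, 0.005],
  [0, 0, -0.1146, -0.248, 0.028, 0, 0.005],
  [0, 0, -0.1337, -0.298, 0.04, 0, 0.005],
  [0, 0, -0.1528, -0.348, 0.054, 0, 0.005],
  [0, 0, -0.1783, -0.398, 0.068, 0, 0.005],
  [0, 0, -0.1974, -0.44, 0.078, 0.002, 0.005],
  [0, 0, -0.2133, -0.478, 0.086, 0.004, 0.005],
])

```text
time_s: 9.1
eef_pos: [0.4879, 0.0283, 0.2981]
orientation: [0.731, 0.682, 0.0, 0.0]
force: [0.3, -0.2, -1.6]
opening: 0.0175
finger_force: 68.3
```

```bash
python3 -c "
from h import *;plan([.5692,-.2195,.30],15.5)"
```

```text
rot [ 0.0011  0.0004 -0.34  ] shift [-0.2416  0.0983 -0.0018] q [ 0.06  0.18 -0.13  1.26 -0.    1.7 ]
```

Scaled: -0.2416 m / 0.5 = -0.4832, -0.236 m / 0.5 = -0.472, -0.34 rad / 1.5708 = -0.2165.

Request:
run_rows([
  [0, 0, -0.0127, -0.024, 0.01, 0, 0.005],
  [0, 0, -0.0318, -0.064, 0.026, 0, 0.005],
  [0, 0, -0.0509, -0.11, 0.044, 0, 0.005],
  [0, 0, -0.07, -0.16, 0.064, 0, 0.005],
  [0, 0, -0.0955, -0.21, 0.084, 0, 0.005],
  [0, 0, -0.1146, -0.26, 0.104, 0, 0.005],
  [0, 0, -0.1401, -0.31, 0.126, 0, 0.005],
  [0, 0, -0.1655, -0.36, 0.146, 0, 0.005],
  [0, 0, -0.191, -0.41, 0.166, 0, 0.005],
  [0, 0, -0.2069, -0.45, 0.184, 0, 0.005],
  [0, 0, -0.2133, -0.472, 0.192, -0.002, 0.005],
  [0, 0, -0.2165, -0.4832, 0.1966, -0.0036, 0.005],
])

```text
time_s: 10.3
eef_pos: [0.5697, -0.219, 0.2999]
orientation: [0.606, 0.796, 0.001, 0.0]
force: [0.4, 0.5, -1.0]
opening: 0.0174
finger_force: 68.2
```

```bash
python3 -c "
from h import *;plan([.5692,-.2195,.23],15.5)"
```

```text
rot [ 0.001  -0.0004 -0.0015] shift [-0.0004 -0.0007  0.0699] q [-0.37  0.4   0.18  1.35  0.    0.93]
```

Scaled: 0.07 m / 0.5 = 0.14, 0.066 m / 0.5 = 0.132.

Request:
run_rows([
  [0, 0, 0, 0, 0, 0.02, 0.005],
  [0, 0, 0, 0, 0, 0.05, 0.005],
  [0, 0, 0, 0, 0, 0.08, 0.005],
  [0, 0, 0, 0, 0, 0.11, 0.005],
  [0, 0, 0, 0, 0, 0.132, 0.005],
  [0, 0, 0, 0, 0, 0.14, 0.005],
  [0, 0, 0, 0, 0, 0.14, 0.005],
  [0, 0, 0, 0, 0, 0.14, 0.005],
  [0, 0, 0, 0, 0, 0.14, 0.005],
  [0, 0, 0, 0, 0, 0.14, 0.005],
  [0, 0, 0, 0, 0, 0.14, 0.005],
  [0, 0, 0, 0, 0, 0.14, 0.005],
])

```text
time_s: 11.5
eef_pos: [0.5703, -0.2184, 0.2308]
orientation: [0.606, 0.796, 0.001, 0.001]
force: [0.8, -0.0, -2.0]
opening: 0.0175
finger_force: 68.3
```

Create look.py:
```python
from rig import bot, vision, monitor
from h import *
import sys
def look(name,save=True):
    c=vision.capture("scene");s=monitor.sense();p=s["eef_pos"];print("tcp",p.round(4),"F",np.round(s["force"],2))
    pickle.dump((c,p,s["orientation"]),open(name+".pkl","wb"))
    u0=np.array([365,165]);k=7
    I=cv2.resize(c["color"][165:245,365:465],None,fx=k,fy=k,interpolation=cv2.INTER_CUBIC)
    y=np.radians(15.5);d=np.array([np.cos(y),np.sin(y),0]);n=np.array([-d[1],d[0],0]);C=p-[0,0,.1055];M=np.array([.5692,-.2195,.063])
    def dr(P,col):
        u=((proj(c,[P])[0]-u0)*k+3).astype(int);cv2.circle(I,tuple(map(int,u)),3,col,1)
    dr(C-.019*d-[0,0,.003],(0,0,255))
    for a in(-1,1):
        dr(C-.02*d+a*.018*n+[0,0,.061],(255,0,0)); dr(C-.02*d+a*.018*n+[0,0,.056],(255,0,0)); dr(C-[0,0,.015]+a*.026*n-.008*d,(0,0,255)); 
        for b in(-1,1): dr(M+a*.027*n+b*.012*d,(0,200,0))
    cv2.imwrite(f"pics/{name}.png",I)
look(sys.argv[1])
```

```bash
python3 look.py c1
```

```text
tcp [ 0.5703 -0.2184  0.2307] F [-0.53 -1.07 -2.03]
```

View pics/c1.png

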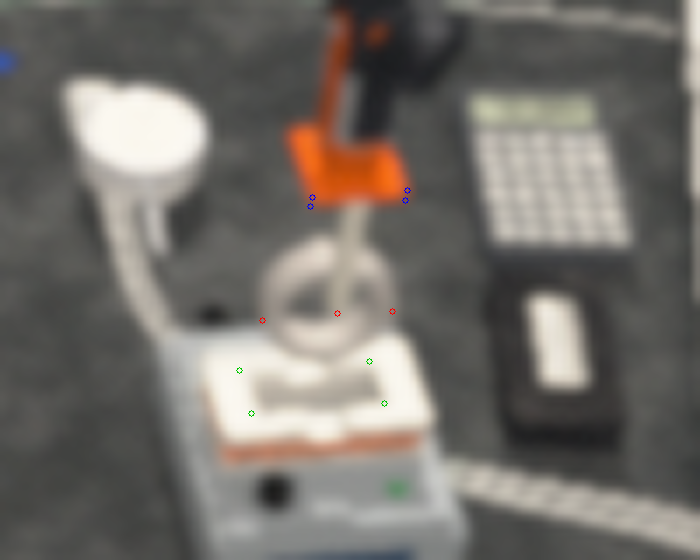

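The ring at (330,298) hangs just above the slot, whose centre is at (317,385). The offsets are small, so I'll measure them more finely before lowering.

Run:
```python
from h import *
np.set_printoptions(precision=4,suppress=True)
s0,t0=[up(c,8) for c in load()];k=8
U=lambda b:b.astype(np.uint8)*255
def rect(c,m,box,z,n):
    q,_=blob(m,*[v*k for v in box]);q=cv2.convexHull(q);P=np.array([ray(c,p,z)[:2] for p in q[:,0]],np.float32)
    r=cv2.minAreaRect(P*1000);print(n,np.round(r[0],1),np.round(r[1],1),round(r[2],1))
g=cv2.cvtColor(t0["color"],cv2.COLOR_BGR2GRAY)
for th in(185,200,215):rect(t0,U(g>th),(364,190,398,222),.063,f"flange top {th}")
for th in(70,90,110,130):rect(t0,U(g<th),(371,198,392,211),.063,f"slot top {th}")
for th in(100,120):rect(t0,U(g>th),(358,182,399,228),.042,f"housing top {th}")
g=cv2.cvtColor(s0["color"],cv2.COLOR_BGR2GRAY)
for th in(195,205,215):rect(s0,U(g>th),(392,210,428,232),.063,f"flange scene {th}")
for th in(170,180,190,200):rect(s0,U(g<th),(398,216,422,226),.063,f"slot scene {th}")
c,p,o=pickle.load(open("c1.pkl","rb"));c=up(c,8)
C=p-[0,0,.1055];yv=R.from_quat(o).as_matrix()[:,1];print("yaw",np.degrees(np.arctan2(yv[1],yv[0])))
k_,m=blob(orange(c["color"]),400*8,181*8,428*8,196*8)
P=np.array([ray(c,q,C[2]+.0585)[:2] for q in k_[:,0]]);print("shoulder by scene",P.mean(0),P.min(0),P.max(0),"nominal",C[:2])
g=cv2.cvtColor(c["color"],cv2.COLOR_BGR2GRAY)
h=cv2.convexHull(k_)[:,0]/8;
bot=h[h[:,1]>h[:,1].max()-2.5];print("lower hull",bot[bot[:,0].argsort()][[0,-1]])
n=np.array([-np.sin(.27),np.cos(.27),0]);d=np.array([np.cos(.27),np.sin(.27),0])
print("pred lower corners",proj(pickle.load(open("c1.pkl","rb"))[0],[C-.02*d+a*.018*n+[0,0,.056] for a in(1,-1)]))
```

```text
flange top 185 [ 569.2 -217.3] [103.9  96.8] 12.0
flange top 200 [ 569.5 -220.4] [48.7 86. ] 16.0
flange top 215 [ 564.7 -203. ] [44.1 46.6] 15.6
slot top 70 [ 567.8 -217.6] [11.2 41.9] 16.2
slot top 90 [ 568. -218.] [12.6 43.9] 15.9
slot top 110 [ 568.6 -219.8] [14.1 48.4] 15.7
slot top 130 [ 568.9 -220. ] [15.8 50.1] 15.7
housing top 100 [ 586.9 -221. ] [158.4 119.9] 16.3
housing top 120 [ 587.4 -221.7] [155.4 118. ] 15.4
flange scene 195 [ 569.  -219.7] [58.4 86.5] 15.5
flange scene 205 [ 568.7 -220.1] [55.8 84.7] 15.3
flange scene 215 [ 568.2 -220.6] [52.8 83. ] 15.1
slot scene 170 [ 565.2 -223.4] [13.3 46. ] 20.1
slot scene 180 [ 565.8 -222.9] [17.1 48.1] 17.9
slot scene 190 [ 566.1 -222.6] [19.8 50. ] 17.2
slot scene 200 [ 566.3 -222.4] [22.8 51.6] 16.6
yaw 15.459551442859471
shoulder by scene [ 0.5703 -0.2173] [ 0.5453 -0.2413] [ 0.5991 -0.1962] nominal [ 0.5703 -0.2184]
lower hull [[408.75  192.25 ]
 [423.125 192.375]]
pred lower corners [[408.9441 194.1378]
 [422.459  193.184 ]]
```

```bash
python3 -c "
from h import *;plan([.5687,-.2205,.205],15.7)"
```

```text
rot [ 0.0024  0.0007 -0.0042] shift [-0.0016 -0.0021  0.0257] q [-0.37  0.42  0.03  1.18  0.    0.93]
```

Scaled: 0.014 m / 0.5 = 0.028, 0.01 m / 0.5 = 0.02, -0.004 rad / 1.5708 = -0.0025.

Request:
run_rows([
  [0, 0, -0.0025, -0.0016, -0.002, 0, 0.005],
  [0, 0, -0.0025, -0.0032, -0.0042, 0, 0.005],
  [0, 0, -0.0025, -0.0032, -0.0042, 0.01, 0.005],
  [0, 0, -0.0025, -0.0032, -0.0042, 0.02, 0.005],
  [0, 0, -0.0025, -0.0032, -0.0042, 0.028, 0.005],
  [0, 0, -0.0025, -0.0032, -0.0042, 0.028, 0.005],
  [0, 0, -0.0025, -0.0032, -0.0042, 0.028, 0.005],
  [0, 0, -0.0025, -0.0032, -0.0042, 0.028, 0.005],
  [0, 0, -0.0025, -0.0032, -0.0042, 0.028, 0.005],
  [0, 0, -0.0025, -0.0032, -0.0042, 0.028, 0.005],
])

```text
time_s: 12.55
eef_pos: [0.5688, -0.2204, 0.2167]
orientation: [0.604, 0.797, 0.001, 0.001]
force: [-0.1, -0.9, -2.0]
opening: 0.0172
finger_force: 68.3
```

Run:
```python
from rig import bot, vision, monitor
from h import *
plan([.5687,-.2205,.205],15.7)
c=vision.capture("scene");s=monitor.sense();pickle.dump((c,s["eef_pos"],s["orientation"]),open("c2.pkl","wb"))
print(s["eef_pos"])
c=vision.capture("scene");s=monitor.sense();print(s["eef_pos"],s["force"])
cv2.imwrite("pics/c2.png",cv2.resize(c["color"][180:240,375:440],None,fx=9,fy=9,interpolation=cv2.INTER_CUBIC))
```

```text
rot [ 0.0025  0.0008 -0.    ] shift [-0.     -0.0001  0.0117] q [-0.37  0.42 -0.    1.15  0.    0.93]
[ 0.56875728 -0.22042422  0.2167134 ]
[ 0.56872869 -0.22042665  0.21669326] [-0.87064459  0.93826974 -1.56216046]
```

View pics/c2.png

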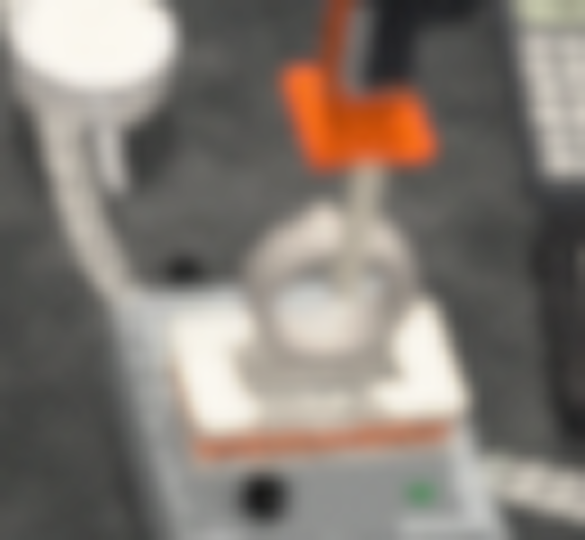

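The ring, centred near (330,285), is directly over the slot, which spans about (240–395, 370). I'll lower it slowly and watch the forces.

Careful with the scale: shifts go in shares of 0.5 m and turns go in shares of pi/2 rad. That gives: 0.014 m / 0.5 = 0.028, 0.012 m / 0.5 = 0.024.

Request:
run_rows([
  [0, 0, 0, 0, 0, 0.004, 0.005],
  [0, 0, 0, 0, 0, 0.008, 0.005],
  [0, 0, 0, 0, 0, 0.012, 0.005],
  [0, 0, 0, 0, 0, 0.016, 0.005],
  [0, 0, 0, 0, 0, 0.02, 0.005],
  [0, 0, 0, 0, 0, 0.024, 0.005],
  [0, 0, 0, 0, 0, 0.028, 0.005],
  [0, 0, 0, 0, 0, 0.028, 0.005],
  [0, 0, 0, 0, 0, 0.028, 0.005],
  [0, 0, 0, 0, 0, 0.028, 0.005],
])

```text
time_s: 13.65
eef_pos: [0.5688, -0.2204, 0.2026]
orientation: [0.604, 0.797, 0.001, 0.001]
force: [-0.0, 0.7, -1.4]
opening: 0.0176
finger_force: 68.3
```

Run:
```python
from rig import bot, vision, monitor
from h import *
f=[]
for i in range(4): c=vision.capture("scene");s=monitor.sense();f.append(s["force"])
print(np.mean(f,0),s["eef_pos"],s["torque"])
u0=np.array([375,180]);I=cv2.resize(c["color"][180:240,375:440],None,fx=9,fy=9,interpolation=cv2.INTER_CUBIC)
# ring: gray contour prediction at nominal (front face outer circle)
C=s["eef_pos"]-[0,0,.1055+.016];a=np.linspace(0,2*np.pi,40);y=np.radians(15.7);d=np.array([np.cos(y),np.sin(y),0]);n=np.array([-d[1],d[0],0])
for t in a: 
  for r in(.026,.019):
    u=((proj(c,[C-.008*d+r*(np.cos(t)*n+np.sin(t)*np.array([0,0,1]))])[0]-u0)*9+4).astype(int);cv2.circle(I,tuple(map(int,u)),1,(0,0,255),-1)
for p in[(.012,.027),(.012,-.027),(-.012,.027),(-.012,-.027)]:
    u=((proj(c,[np.array([.5687,-.2205,.063])+p[0]*d+p[1]*n])[0]-u0)*9+4).astype(int);cv2.circle(I,tuple(map(int,u)),2,(0,200,0),-1)
cv2.imwrite("pics/c3.png",I)
```

```text
[-0.04690049 -0.16389714 -1.48551725] [ 0.56874082 -0.22041774  0.20262632] [ 0.02437927 -0.00651449 -0.0333992 ]
```

View pics/c3.png

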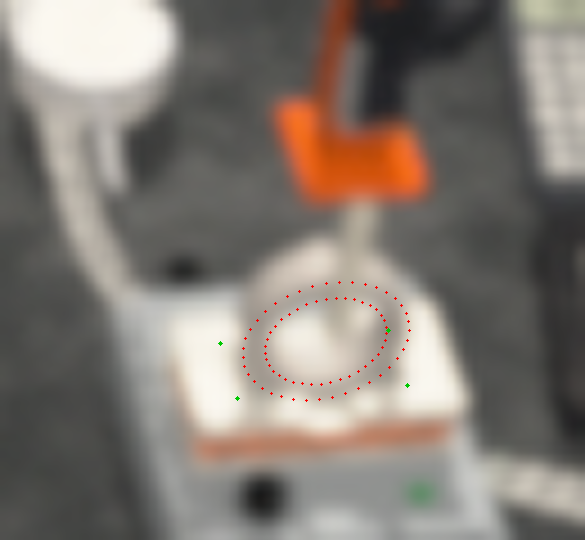

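Create gap.py:
```python
from rig import bot, vision, monitor
from h import *
def gap(c,p,tag):
    u=up(c,8);q=proj(u,[p-[0,0,.05],p-[0,0,.1215]]);g=cv2.cvtColor(u["color"],cv2.COLOR_BGR2GRAY);o=orange(u["color"])
    x0=int(q[1,0])-8*3;ys=[]
    for x in range(x0-16,x0+24,4):
        col=o[:int(q[1,1])+40,x];b=np.where(col>0)[0]
        sb=b.max() if len(b) else np.nan
        cc=g[int(sb)+12:,x];r=np.where(cc>115)[0];ys.append((sb/8,(sb+12+r[0])/8))
    ys=np.array(ys);print(tag,"shoulder",ys[:,0].round(1),"ringtop",ys[:,1].round(1),"pred ring c",q[1]/8)
if __name__=="__main__":
    for n in("c1","c2"): c,p,_=pickle.load(open(n+".pkl","rb"));gap(c,p,n)
    c=vision.capture("scene");s=monitor.sense();gap(c,s["eef_pos"],"now")
    f=[]
    for i in range(6): vision.capture("scene");f.append(monitor.sense()["force"])
    print(np.mean(f,0).round(2),s["eef_pos"].round(4),s["time_s"])
```

```bash
python3 gap.py
```

```text
Traceback (most recent call last):
  File "gap.py", line 12, in <module>
    for n in("c1","c2"): c,p,_=pickle.load(open(n+".pkl","rb"));gap(c,p,n)
                                                                ~~~^^^^^^^
  File "gap.py", line 9, in gap
    cc=g[int(sb)+12:,x];r=np.where(cc>115)[0];ys.append((sb/8,(sb+12+r[0])/8))
         ~~~^^^^
ValueError: cannot convert float NaN to integer
```

Run:
```python
s=open("gap.py").read()
a=s.index("    x0=");b=s.index("if __name__")
s=s[:a]+'''    X,Y=q[1].astype(int)
    _,m=blob(o,int(q[0,0])-100,int(q[0,1])-80,int(q[0,0])+100,Y)
    k,_=blob(o,int(m[0])-90,int(m[1])-100,int(m[0])+90,int(m[1])+120);sb=np.percentile(k[:,0,1],97)
    r=[]
    for x in range(X-40,X+9,8):
        cc=g[int(sb)+8:Y+40,x];w=np.where(cc>120)[0];r.append(round((sb+8+w[0])/8,1) if len(w) else None)
    print(tag,"shoulder bottom",round(sb/8,2),"ringtop",r,"pred ring c",(q[1]/8).round(1))
'''+s[b:]
open("gap.py","w").write(s)
```

```bash
python3 gap.py
```

```text
c1 shoulder bottom 194.12 ringtop [np.float64(200.2), np.float64(199.6), np.float64(199.2), np.float64(198.6), np.float64(198.2), np.float64(198.0), np.float64(198.0)] pred ring c [411.1 208.4]
c2 shoulder bottom 198.5 ringtop [np.float64(204.5), np.float64(203.9), np.float64(203.2), np.float64(202.5), np.float64(202.0), np.float64(201.9), np.float64(202.0)] pred ring c [411.2 212.4]
now shoulder bottom 202.25 ringtop [np.float64(208.2), np.float64(207.5), np.float64(207.0), np.float64(206.5), np.float64(206.0), np.float64(205.8), np.float64(205.5)] pred ring c [410.5 216. ]
[ 0.02  0.15 -2.16] [ 0.5687 -0.2204  0.2026] 13.9
```

The ring still hangs freely, with a constant gap and full weight on the hook, and its rim is already in the slot. I'll carry on down.

Scaled: 0.016 m / 0.5 = 0.032, 0.014 m / 0.5 = 0.028.

Request:
run_rows([
  [0, 0, 0, 0, 0, 0.004, 0.005],
  [0, 0, 0, 0, 0, 0.008, 0.005],
  [0, 0, 0, 0, 0, 0.012, 0.005],
  [0, 0, 0, 0, 0, 0.016, 0.005],
  [0, 0, 0, 0, 0, 0.02, 0.005],
  [0, 0, 0, 0, 0, 0.024, 0.005],
  [0, 0, 0, 0, 0, 0.028, 0.005],
  [0, 0, 0, 0, 0, 0.032, 0.005],
  [0, 0, 0, 0, 0, 0.032, 0.005],
  [0, 0, 0, 0, 0, 0.032, 0.005],
])

```text
time_s: 15.2
eef_pos: [0.5687, -0.2204, 0.1865]
orientation: [0.604, 0.797, 0.001, 0.001]
force: [-0.3, 0.4, -2.2]
opening: 0.0173
finger_force: 68.3
```

```bash
python3 gap.py | tail -2
```

```text
now shoulder bottom 206.5 ringtop [np.float64(210.9), np.float64(210.8), np.float64(210.6), np.float64(210.4), np.float64(210.1), np.float64(209.9), np.float64(209.8)] pred ring c [409.9 219.9]
[ 0.18 -0.05 -1.98] [ 0.5688 -0.2204  0.1866] 15.25
```

Scaled: 0.014 m / 0.5 = 0.028, 0.0135 m / 0.5 = 0.027.

Request:
run_rows([
  [0, 0, 0, 0, 0, 0.004, 0.005],
  [0, 0, 0, 0, 0, 0.008, 0.005],
  [0, 0, 0, 0, 0, 0.012, 0.005],
  [0, 0, 0, 0, 0, 0.016, 0.005],
  [0, 0, 0, 0, 0, 0.02, 0.005],
  [0, 0, 0, 0, 0, 0.024, 0.005],
  [0, 0, 0, 0, 0, 0.027, 0.005],
  [0, 0, 0, 0, 0, 0.028, 0.005],
  [0, 0, 0, 0, 0, 0.028, 0.005],
  [0, 0, 0, 0, 0, 0.028, 0.005],
])

```text
time_s: 16.55
eef_pos: [0.5688, -0.2204, 0.1726]
orientation: [0.604, 0.797, 0.001, 0.001]
force: [0.1, -0.1, -1.6]
opening: 0.0173
finger_force: 68.3
```

Run:
```python
from rig import bot, vision, monitor
from h import *
f=[]
for i in range(8): c=vision.capture("scene");s=monitor.sense();f.append(s["force"])
print(np.mean(f,0).round(2),s["eef_pos"].round(4))
cv2.imwrite("pics/d1.png",np.hstack([cv2.resize(c["color"][180:240,378:438],None,fx=9,fy=9,interpolation=cv2.INTER_CUBIC)]))
```

```text
[ 0.11  0.34 -1.86] [ 0.5688 -0.2204  0.1726]
```

View pics/d1.png

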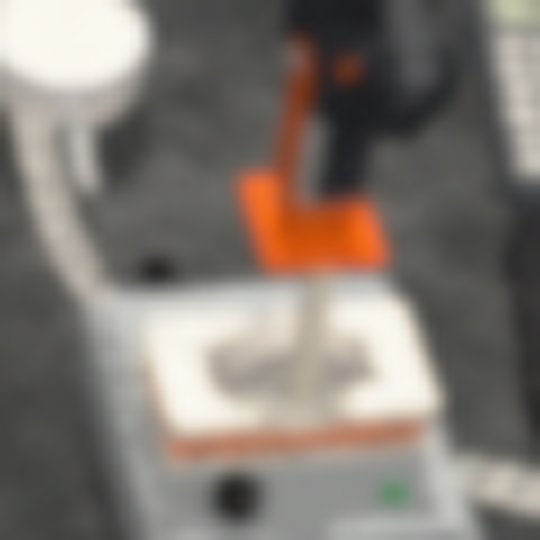

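The ring sits half-sunk in the slot and its full weight is still on the hook. The side forces are near zero, and the shank is clear in its notch at (303,400). I'll hold still briefly and hand in.

Scaled: 0.0003 m / 0.5 = 0.0006.

Request:
run_rows([
  [0, 0, 0, 0, 0, 0.0006, 0.005],
  [0, 0, 0, 0, 0, 0.0006, 0.005],
  [0, 0, 0, 0, 0, 0.0006, 0.005],
  [0, 0, 0, 0, 0, 0.0006, 0.005],
  [0, 0, 0, 0, 0, 0.0006, 0.005],
  [0, 0, 0, 0, 0, 0.0006, 0.005],
])

```text
time_s: 17.55
eef_pos: [0.5688, -0.2204, 0.1722]
orientation: [0.604, 0.797, 0.001, 0.001]
force: [0.0, -0.3, -1.3]
opening: 0.0174
finger_force: 68.3
```

```bash
python3 -c "
from rig import bot, vision, monitor
print(bot.hand_in())"
```

```text
the job is handed in; nothing more can be done
None
```

The job is handed in at 17.6 s: the ring hangs on the hook in the coil slot, its centre about level with the middle of the winding by the arm's readings (estimated 51–53 mm above the worktop), and the hook is still gripped and clear of the coil as far as the last picture and forces show.

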